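# Thread the napkin rings onto the display bar

## Task

On the shop counter, take the wooden display bar from its low rest, run it through all three napkin rings in the cradle and lift the three off together. Then lay the loaded bar gently in the two notches of the tall display stand, with all three rings hanging between its two uprights, and let go. Leave the jars and the soap dispenser where they are.

Things in the scene. Friction and masses are not known exactly. Their poses are not given: they have to be found in the camera images.
- bar: light wooden display bar, loose, 45 g, 246 long: round shaft, diameter 14, length 180, then a collar, diameter 26, then a round handle, diameter 18. Origin on the axis at mid-shaft; y axis towards the handle: tip at y = -90, collar 90 to 96, handle 96 to 156. It starts level in the rest, axis 30 above the counter, the handle overhanging freely. It may roll about y, turning its x and z axes
- bar_grip (a point): middle of the bar's handle, on the axis, 126 from the bar's origin
- bar_tip (a point): centre of the bar's tip end face, 90 from the bar's origin
- rest: low wooden rest fixed to the counter: foot 50 (x) by 164 (y), 12 thick, with two V notches at y = -70 and +70, 12 thick, that hold the shaft with its axis 30 above the counter; their tops reach about 40. Origin on the counter under its middle, y axis along the bar
- cradle: wooden block fixed to the counter, 82 (x) by 108 (y) by 46 high, with two rails along y (60 high) and four low dividers (68 high) that hold three rings on edge in a row. Origin on the counter under its middle. The ring centres lie on the line x = 0, 85 above the counter, at y = 32, 0, -32; the line is clear beyond both ends
- ring0: wooden napkin ring standing on edge in the cradle: outside diameter 64, hole diameter 44, 24 wide along its axis; origin at the centre of the hole, ring axis = its y axis (parallel to the cradle's y at the start). Loose, about 30 g. The one at the cradle's y = +32
- ring1: wooden napkin ring standing on edge in the cradle: outside diameter 64, hole diameter 44, 24 wide along its axis; origin at the centre of the hole, ring axis = its y axis (parallel to the cradle's y at the start). Loose, about 30 g. The middle one
- ring2: wooden napkin ring standing on edge in the cradle: outside diameter 64, hole diameter 44, 24 wide along its axis; origin at the centre of the hole, ring axis = its y axis (parallel to the cradle's y at the start). Loose, about 30 g. The one at the cradle's y = -32
- stand: tall wooden display stand fixed to the counter: foot 70 (x) by 164 (y), 12 thick, two uprights at y = -70 and +70, 12 thick along y (128 clear between them), each ending in a 90-degree V notch, open at the top, 52 wide at the mouth, its top about 136 above the counter. Origin on the counter under its middle
- stand_notch (a point): point midway between the stand's notches, 115 above the counter: the bar's mid-shaft point belongs here, its axis along the stand's y, either way round; 14 of play each way before the collar meets an upright or the tip falls short. A ring hanging on the bar has its centre 15 below the bar's axis and reaches 47 below it
- jar_a: bystander: glass jar with wooden lid, diameter 80 at the lid, 124 high; origin at the centre of its underside
- jar_b: bystander: smaller glass jar with wooden lid, diameter 76 at the lid, 104 high; origin at the centre of its underside
- dispenser: bystander: amber glass soap dispenser with brass pump, diameter 64, 155 high; origin at the centre of its underside

How it is judged:
On the way, in this order (a step that is already met when the one before it is completed fails the run):
1. The bar's shaft passes through all three rings (x of ring0 in the frame of bar between -0.018 and 0.018 m and z of ring0 in the frame of bar between -0.018 and 0.018 m and y of ring0 in the frame of bar between -0.088 and 0.088 m and x of ring1 in the frame of bar between -0.018 and 0.018 m and z of ring1 in the frame of bar between -0.018 and 0.018 m and y of ring1 in the frame of bar between -0.088 and 0.088 m and x of ring2 in the frame of bar between -0.018 and 0.018 m and z of ring2 in the frame of bar between -0.018 and 0.018 m and y of ring2 in the frame of bar between -0.088 and 0.088 m), for 0.1 s.
2. All three rings, on the bar, are lifted clear of the cradle together (each ring's centre above 115 mm) (all of step 1 and height (world z) of each of ring0, ring1, ring2 above 0.115 m), for 0.2 s.
At the end, for the whole second after the job is handed in: The bar rests still in both stand notches (axis within 8 mm of its 115 mm height and of the notch line, within 4 degrees, middle within 22 mm of the stand's middle, either way round), all three rings still and on its shaft, their centres within 58 mm of the stand's middle (all of step 1 and x of bar in the frame of stand between -0.008 and 0.008 m and y of bar in the frame of stand between -0.022 and 0.022 m and z of bar in the frame of stand between 0.107 and 0.123 m and angle between the y axis of bar and the y axis of stand, either way round below 0.07 rad and y of ring0 in the frame of stand between -0.058 and 0.058 m and linear speed of each of ring0, ring1, ring2, bar below 0.03 m/s and y of ring1 in the frame of stand between -0.058 and 0.058 m and y of ring2 in the frame of stand between -0.058 and 0.058 m); the robot touches nothing.
It fails at once if A bystander (jar or dispenser) is moved more than 30 mm (distance of any of jar_a, jar_b, dispenser from where it was at the start of the episode above 0.03 m).
It fails at once if The bar is dropped: let go of with its middle more than 150 mm above the counter (35 mm above its place in the stand) (height (world z) of bar above 0.15 m and contact force between the fingers and bar below 0.05 N).
It also fails if it takes over 59 s, if anything falls off the work surface, if the arm or the gripper's body presses on something with over 40 N, if the wrist force passes 120 N, or if a joint passes its speed limit or range.

## Robot

A 6-joint arm with a two-finger parallel gripper is mounted at the origin on the work surface. World frame = base frame: x ahead of the robot, y to its left, z up, the work surface at z = 0. Lengths are in m, angles in rad, forces in N, time in s.
With the tool pointing down it reaches from about 0.35 to 0.975 m from the base axis. Payload 4.9 kg.
Tool frame: the origin (TCP) lies between the finger pads; the fingertips stand 14 mm ahead of it and the grasp point (between the pads) lies 5 mm behind it (manip.tcp_to_tips is the distance from the TCP to the fingertips, in m); z points along the fingers, y is the line along which they close (so a half turn about z gives the same grasp; the last joint's range is limited). The gripper opens to 85 mm and grips with 20 to 120 N. Pads are 22 mm wide; open, the fingers measure 114 mm over their backs; the gripper's body (76 mm by 85 mm) begins 54 mm behind the grasp point. The pads swing forward as they close: fully open they stand 13 mm farther back than shut.
Start: joints at [1.221, 0.053, 1.613, -0, 1.476, -0.119], TCP at [0.143, 0.608, 0.245] pointing down, gripper open.
Joint ranges: [-3.01, 3.01], [-1.01, 2.22], [0.06, 2.58], [-1.02, 4.17], [0.09, 2.62], [-3.14, 3.14]. Speed limits (rad/s): [2.57, 2.57, 3.14, 3.14, 3.14, 3.14].

## Interface

Orientations are given as a unit quaternion [w, x, y, z].
In Python, from plant import manip gives the robot as it stands.
- The arm moves only by the tool servo_tool, never from a script. Its argument "moves" is a list that holds one entry, the list of rows, each a list of 7 numbers: the shift along the tool's x, y, z in mm, then the turn, a rotation vector about the tool's x, y, z in degrees, then the finger opening in mm, from 0 to 85.4. In form: [[[x, y, z, ax, ay, az, fingers], ...]]. A call has 1 to 12 rows; each row shifts and turns the commanded pose from where the row before left it, along the tool's axes as they then stand; what a row does not reach is not made up. A row lasts 1/8 s, in which the tool goes at most 62.5 mm and 10.7 degrees, less where a joint would pass 70% of its speed; a pose out of reach is approached as far as the arm can. A call with a gripper value outside its range is refused whole. The fingers move at their own pace and stop on an object; the grip force is fixed at half the most. Time passes only in rows, so rows that do not move let the fingers close. It gives the time, the measured TCP pose, the force, the opening and the grip force at its end, in the units of the state.
- manip.state(): the state, without advancing time (a new reading comes with each control period).
- manip.grab_frame(name): name is "side" or "top" or "wrist"; returns a dict with "image" (420x560x3 uint8, blue, green, red), "mtx" (3x3 intrinsics, pixels), "eye" and "rotation" of the camera in the world. Camera axes: x right, y down, z forward; pixel columns grow to the right and rows downward; lengths in m; the calibration is good to about 2 mm. The wrist camera is an equidistant fisheye: a pixel r from the principal point sees the ray r / f radians off the axis. A picture is of the moment at which its call begins. There is no depth.
- manip.job_done(): hands the job in; it is judged then, once.
The state is a dict: "time": time; "joint_pos": joint angles; "joint_vel": joint speeds; "joint_efforts": joint torques, N m; "tool_pos": TCP position; "tool_rot": TCP orientation; "contact_force": force on the tool from outside, world axes, zero at the start; "ft_torque": the same for the moment, N m; "gripper_width": opening from 0.0 (shut) to 1.0 (fully open); "grasp_force": force on a finger pad.
Only numpy, scipy, OpenCV 4.12 (cv2) and the standard library are available. Lean on these libraries where they do the work, as an engineer would, in place of code of your own. Each camera call takes 0.05 s, during which the arm holds its last target. There are 200 camera calls.

## Working session

There is one attempt and no reset: what is moved stays moved. The work goes in short steps, Python scripts to look and compute and a tool call to move; the robot and the scene stay as the last step left them, time stands still between calls to the robot, and variables do not carry over. Pictures are saved under pics/ and viewed, at most 10 in all, crops included, and the job is handed in when it is done.

Besides the shell and the picture viewer there is one more tool, called after "Request:" by a JSON object that holds its "api" and its "payload", one argument or row to a line. servo_tool: Moves the arm, as the interface text tells. Its arguments: {"type":"object","properties":{"moves":{"type":"array"}},"required":["moves"]}

```bash
ls; mkdir -p pics
python3 - <<'E'
from plant import manip
import cv2,pickle,numpy as np
d={}
for n in("side","top","wrist"):
    f=manip.grab_frame(n);d[n]=f;cv2.imwrite(f"pics/{n}0.png",f["image"])
    print(n,np.round(f["mtx"],1).tolist(),np.round(f["eye"],3),np.round(f["rotation"],3).tolist())
pickle.dump(d,open("f0.pkl","wb"))
s=manip.state();print(s)
E
```

```text
pics
side [[468.0, 0.0, 284.5], [0.0, 468.0, 219.3], [0.0, 0.0, 1.0]] [ 0.38  -0.657  0.922] [-0.336, 0.933, -0.121, 0.052]
top [[474.1, 0.0, 279.0], [0.0, 474.1, 215.7], [0.0, 0.0, 1.0]] [ 0.389 -0.032  1.269] [-0.058, 0.709, -0.701, 0.041]
wrist [[325.2, 0.0, 281.2], [0.0, 325.2, 205.8], [0.0, 0.0, 1.0]] [0.06  0.627 0.372] [0.131, 0.773, 0.612, 0.102]
{'time': 0.15, 'joint_pos': array([ 1.22098761e+00,  5.32061055e-02,  1.61395291e+00,  4.00481192e-06,
        1.47602656e+00, -1.18969816e-01]), 'joint_vel': array([-0.00033911, -0.00196096, -0.00350188,  0.00178416, -0.00044779,
        0.00021791]), 'joint_efforts': array([ 7.91003858e-04, -3.94245636e+01, -3.70720589e+01, -6.98822009e-05,
        4.65172052e-03,  1.27763677e-06]), 'tool_pos': array([0.14281777, 0.60799105, 0.24436022]), 'tool_rot': array([-1.86916898e-04,  1.15163509e-01,  9.93346230e-01, -7.74223559e-04]), 'contact_force': array([-0.68332819, -0.47666479,  0.64429303]), 'ft_torque': array([0.02257413, 0.00402743, 0.03361254]), 'grasp_force': 0.0, 'gripper_width': 0.9997852604691426}
```

View pics/top0.png

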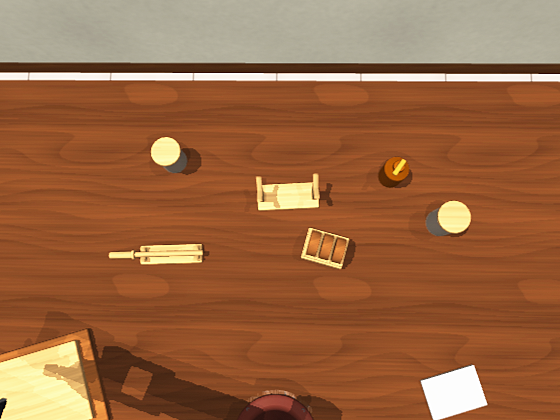

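View pics/side0.png

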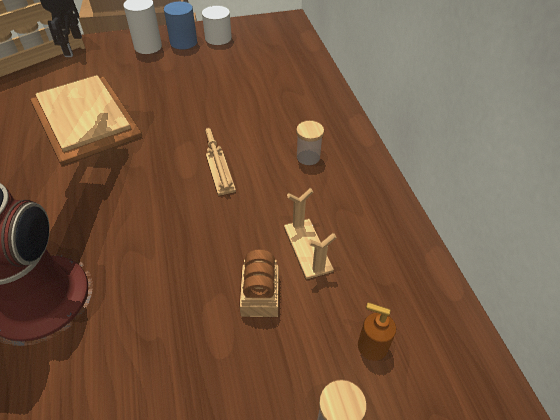

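Top view: the bar's handle end is at (108,255), collar at (133,255) and tip near (203,254). The cradle is at (326,249), the stand at (288,195), the jars at (166,152) and (454,217), and the dispenser at (397,170). The side view confirms the layout.

```bash
cat > h.py <<'E'
import numpy as np,cv2
from scipy.spatial.transform import Rotation as R
def Rm(q): return R.from_quat([q[1],q[2],q[3],q[0]]).as_matrix()
def ray(f,px):
    k=f["mtx"];v=np.array([(px[0]-k[0,2])/k[0,0],(px[1]-k[1,2])/k[1,1],1.]);return Rm(f["rotation"])@v
def onz(f,px,z):
    d=ray(f,px);e=f["eye"];return e+d*(z-e[2])/d[2]
def proj(f,p):
    c=Rm(f["rotation"]).T@(np.asarray(p)-f["eye"]);return (f["mtx"]@(c/c[2]))[:2]
def tri(f1,p1,f2,p2):
    a,b=ray(f1,p1),ray(f2,p2);s=np.linalg.lstsq(np.c_[a,-b],f2["eye"]-f1["eye"],rcond=None)[0]
    A=f1["eye"]+a*s[0];B=f2["eye"]+b*s[1];return (A+B)/2,np.linalg.norm(A-B)
E
python3 - <<'E'
import pickle;from h import *
d=pickle.load(open("f0.pkl","rb"));t=d["top"]["image"];s=d["side"]["image"]
hsv=cv2.cvtColor(t,cv2.COLOR_BGR2HSV)
m=((hsv[...,2]>150)&(hsv[...,0]>12)&(hsv[...,0]<35)).astype(np.uint8);m[:120]=0
m[330:]=0
for c in cv2.findContours(m,0,1)[0]:
    if cv2.contourArea(c)>60: print(cv2.boundingRect(c),cv2.contourArea(c),[np.round(x,1) for x in cv2.minAreaRect(c)])
T=lambda im,x,y,w,h,k:cv2.resize(im[y:y+h,x:x+w],None,fx=k,fy=k,interpolation=cv2.INTER_CUBIC)
a=T(t,100,235,115,40,6.9);b=T(t,250,165,110,110,3.6);c=T(s,190,120,160,200,2)
a=a[:, :790];o=np.zeros((600,800,3),np.uint8)
o[:200,:a.shape[1]]=a[:200,:790][:200] if a.shape[0]>=200 else 0
if a.shape[0]<200:o[:a.shape[0],:a.shape[1]]=a
o[200:596,:396]=b;o[200:600,420:740]=c
cv2.imwrite("pics/c1.png",o)
E
```

```text
(108, 244, 95, 21) 1287.5 [array([155.1, 254.4]), array([19.3, 94.1]), np.float64(88.3)]
(301, 228, 48, 41) 1303.5 [array([324.5, 247.9]), array([42.7, 32.4]), np.float64(15.3)]
(437, 200, 34, 33) 818.5 [array([453.5, 216. ]), array([33., 32.]), np.float64(-0.0)]
(256, 173, 64, 38) 1619.0 [array([287.6, 191.7]), array([34.7, 62.5]), np.float64(87.0)]
(385, 157, 24, 24) 418.0 [array([396.5, 168.5]), array([23., 23.]), np.float64(90.0)]
(151, 137, 30, 29) 650.0 [array([165.5, 151. ]), array([28., 29.]), np.float64(90.0)]
```

View pics/c1.png

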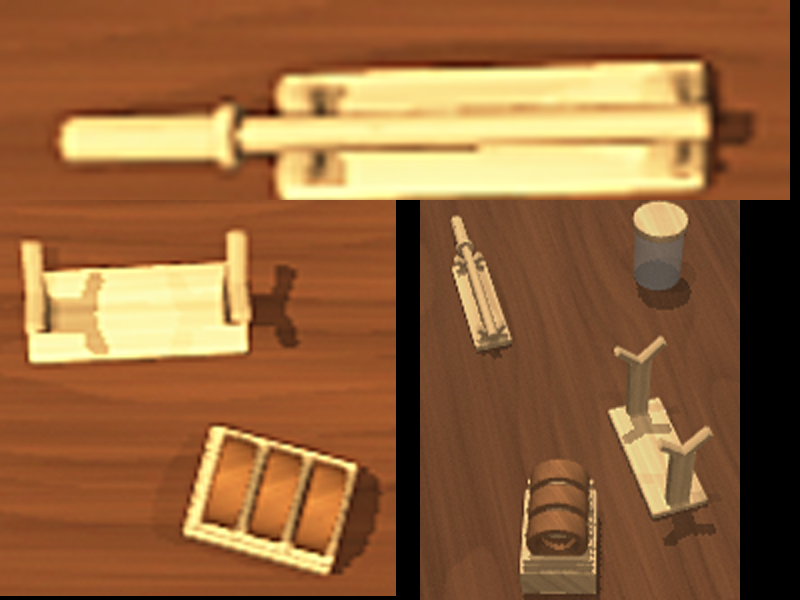

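The crops show handle end (109.0,255.3), tip (202.9,253.0), cradle corners (308.9,228.1), (349.2,238.6), (341.7,268.6) and (301.4,258.1), and stand foot front edge (258.1,210.0) to (318.6,207.2).

Run:
```python
import pickle;from h import *
np.set_printoptions(precision=4,suppress=True)
d=pickle.load(open("f0.pkl","rb"));t=d["top"];s=d["side"]
he=onz(t,(109,255.3),.03);tp=onz(t,(202.9,253),.03);u=(he-tp);L=np.linalg.norm(u);u/=L
print("bar",he,tp,L,"yaw y axis",np.degrees(np.arctan2(u[1],u[0])),"grip",(he-u*.03),tp+u*.216)
C=[onz(t,p,.06) for p in[(308.9,228.1),(349.2,238.6),(341.7,268.6),(301.4,258.1)]]
cc=np.mean(C,0);v=(C[0]-C[1]+C[3]-C[2]);v/=np.linalg.norm(v)
print("cradle",cc,"axis",v,np.degrees(np.arctan2(v[1],v[0])),[np.linalg.norm(C[i]-C[(i+1)%4]) for i in range(4)])
a=onz(t,(258.1,210),.012);b=onz(t,(318.6,207.2),.012);w=a-b;l=np.linalg.norm(w);w/=l
n=np.array([w[1],-w[0],0]);st=(a+b)/2+n*.035
print("stand",l,w,np.degrees(np.arctan2(w[1],w[0])),st)
for k in(-.07,.07):
  p=st+w*k
  for q in(-.026,.026):
    pp=p+n*q;pp[2]=.136;print("prong",proj(t,pp),proj(s,pp))
for y in(.032,0,-.032):
  p=cc+v*y;p[2]=.117;print("ring top",proj(t,p),proj(s,p))
for e in(he,tp):print(proj(s,e))
for n_,p,z in(("jarA/B",(166,152),.1),("j2",(454,217),.12),("disp",(397,170),.12)):print(n_,onz(t,p,z))
```

```text
bar [0.4542 0.4443 0.03  ] [0.4631 0.1965 0.03  ] 0.24798535275123443 yaw y axis 92.05652953762612 grip [0.4553 0.4143 0.03  ] [0.4553 0.4123 0.03  ]
cradle [ 0.4769 -0.1214  0.06  ] axis [0.2425 0.9702 0.    ] 75.96859953169492 [np.float64(0.10599330461406523), np.float64(0.07878082808948599), np.float64(0.10510038225390615), np.float64(0.07917697404521318)]
stand 0.1624986442166306 [-0.0562  0.9984  0.    ] 93.2189040476934 [ 0.6207 -0.0241  0.012 ]
prong [316.8297 195.7065] [309.9386 239.4699]
prong [315.6691 174.7555] [332.7686 233.5734]
prong [259.204  198.3966] [288.7264 193.1382]
prong [258.4088 177.4701] [309.9926 188.1722]
ring top [314.204  243.2608] [257.0006 253.8499]
ring top [327.0036 246.5924] [256.712  266.5079]
ring top [339.8441 249.9347] [256.4109 279.7137]
[206.9288 129.5422]
[225.3543 188.3395]
jarA/B [0.7154 0.2873 0.1   ]
j2 [ 0.552  -0.4289  0.12  ]
disp [ 0.6679 -0.2939  0.12  ]
```

Request:
{"api": "servo_tool", "payload": {
  "moves": [
    [[-50,-17,12,0,0,0,60],[-50,-17,12,0,0,0,60],[-50,-17,12,0,0,0,60],[-50,-17,12,0,0,0,60],[-50,-17,12,0,0,0,60],[-50,-17,12,0,0,0,60],[-50,-17,12,0,0,0,60]]
  ]
}}

```text
time: 1.02
tool_pos: [0.4576, 0.4113, 0.1606]
tool_rot: [-0.0, 0.115, 0.993, -0.0]
contact_force: [0.5, -0.2, 0.4]
gripper_width: 0.703
grasp_force: 0.0
```

Request:
{"api": "servo_tool", "payload": {
  "moves": [
    [[0,0,0,0,0,10.7,60],[0,0,0,0,0,10.7,60],[0,0,0,0,0,10.7,60],[0,0,0,0,0,10.7,60],[0,0,0,0,0,10.7,60],[0,0,0,0,0,10.7,60],[0,0,0,0,0,10.5,60],[0,0,0,0,0,0,60]]
  ]
}}

```text
time: 2.02
tool_pos: [0.4563, 0.4123, 0.1609]
tool_rot: [-0.0, 0.693, 0.721, -0.0]
contact_force: [0.4, 0.4, -0.1]
gripper_width: 0.704
grasp_force: 0.0
```

```bash
cat >> h.py <<'E'
def rayw(f,px):
    k=f["mtx"];v=(np.array(px)-k[:2,2])/k[0,0];r=np.hypot(*v);return Rm(f["rotation"])@np.array([*(v/r*np.sin(r)),np.cos(r)])
def onzw(f,px,z):
    d=rayw(f,px);return f["eye"]+d*(z-f["eye"][2])/d[2]
def projw(f,p):
    c=Rm(f["rotation"]).T@(np.asarray(p)-f["eye"]);h=np.hypot(c[0],c[1]);return f["mtx"][:2,2]+c[:2]/h*np.arctan2(h,c[2])*f["mtx"][0,0]
def togo(s,p,xyaw=None):
    M=Rm(s["tool_rot"]);print("tcp",np.round(s["tool_pos"],4),"xyaw",np.degrees(np.arctan2(M[1,0],M[0,0])).round(2),"tilt z",np.round(M[:,2],4))
    print("to go mm (tool)",np.round(1000*M.T@(np.asarray(p)-s["tool_pos"]),1), None if xyaw is None else np.round(np.degrees(np.arctan2(M[1,0],M[0,0]))-xyaw,2))
E
python3 - <<'E'
from plant import manip;from h import *
f=manip.grab_frame("wrist");cv2.imwrite("pics/w1.png",f["image"]);import pickle;pickle.dump(f,open("w1.pkl","wb"))
s=manip.state();print(s["time"],s["gripper_width"]);togo(s,[.4553,.4133,.025],92.06)
print(projw(f,[.4542,.4443,.03]),projw(f,[.4631,.1965,.03]),projw(f,[.4553,.4133,.03]))
E
```

```text
2.075 0.6994470591134528
tcp [0.4563 0.4124 0.161 ] xyaw 92.26 tilt z [-5.e-04 -3.e-04 -1.e+00]
to go mm (tool) [  1.   -0.9 136. ] 0.2
[280.51264089 162.02140008] [280.47966485 376.29917141] [280.47726287 198.4196649 ]
```

View pics/w1.png

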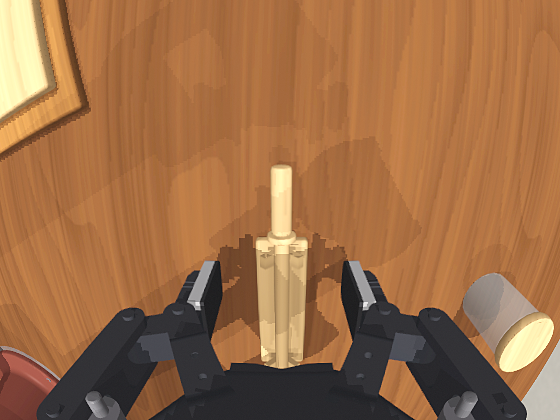

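The handle end is at (281.5,165) and the collar at (281.5,238). Both are within about 2 mm of prediction, so I'll descend and grasp.

Request:
{"api": "servo_tool", "payload": {
  "moves": [
    [[0,0,35,0,0,0,60],[0,0,35,0,0,0,60],[0,0,35,0,0,0,60],[0,0,21,0,0,0,60],[0,0,10,0,0,0,50],[0,0,0,0,0,0,20],[0,0,0,0,0,0,5],[0,0,0,0,0,0,0],[0,0,0,0,0,0,0],[0,0,0,0,0,0,0],[0,0,0,0,0,0,0]]
  ]
}}

```text
time: 3.45
tool_pos: [0.4568, 0.4129, 0.0259]
tool_rot: [-0.0, 0.694, 0.72, 0.001]
contact_force: [-1.1, 1.3, 2.8]
gripper_width: 0.188
grasp_force: 58.6
```

Request:
{"api": "servo_tool", "payload": {
  "moves": [
    [[0,0,-10,0,0,0,0],[0,0,-25,0,0,0,0],[0,0,-40,0,0,0,0],[0,0,-45,0,0,0,0],[-20,7,-20,0,0,0,0],[-45,14,0,0,0,0,0],[-45,14,0,0,0,0,0],[-45,14,0,0,0,0,0],[-45,14,0,0,0,0,0],[-30,14,0,0,0,0,0],[-16,7,0,0,0,0,0],[0,0,0,0,0,0,0]]
  ]
}}

```text
time: 4.95
tool_pos: [0.5492, 0.1686, 0.1646]
tool_rot: [-0.0, 0.695, 0.719, -0.001]
contact_force: [-0.9, 1.0, -0.8]
gripper_width: 0.187
grasp_force: 58.5
```

Request:
{"api": "servo_tool", "payload": {
  "moves": [
    [[0,0,0,0,0,5,0],[0,0,0,0,0,7,0],[0,0,0,0,0,4.3,0],[0,0,0,0,0,0,0],[0,0,0,0,0,0,0]]
  ]
}}

```text
time: 5.58
tool_pos: [0.5489, 0.1704, 0.1651]
tool_rot: [-0.0, 0.789, 0.615, -0.0]
contact_force: [0.6, 0.2, -0.1]
gripper_width: 0.185
grasp_force: 58.5
```

```bash
cat > snap.py <<'E'
from plant import manip;from h import *;import pickle,sys
n=sys.argv[1];d={}
for c in("side","top"):d[c]=manip.grab_frame(c)
s=manip.state();d["s"]=s;pickle.dump(d,open(n+".pkl","wb"))
T=lambda im,x,y,w,h,k:cv2.resize(im[y:y+h,x:x+w],None,fx=k,fy=k,interpolation=cv2.INTER_CUBIC)
x,y,X,Y=map(int,sys.argv[2:6])
cv2.imwrite(f"pics/{n}.png",np.hstack([T(d["top"]["image"],x,y,130,150,3),T(d["side"]["image"],X,Y,130,150,3)]))
print(s["time"],s["grasp_force"],s["contact_force"])
M=Rm(s["tool_rot"]);g=s["tool_pos"]-.005*M[:,2];a=-M[:,0]
E
python3 snap.py a1 210 130 205 120
python3 - <<'E'
from h import *;import pickle
d=pickle.load(open("a1.pkl","rb"));s=d["s"];v=np.array([.2425,.9702,0]);c=np.array([.4769,-.1214,0])
togo(s,c+v*.301+[0,0,.080],75.97)
M=Rm(s["tool_rot"]);g=s["tool_pos"]-.005*M[:,2]
for k in(.216,.12,.036,-.03):print(k,proj(d["top"],g-M[:,0]*k).round(1),proj(d["side"],g-M[:,0]*k).round(1))
E
```

```text
5.675 58.48325550556183 [-0.9590047  -0.09372818 -0.54053455]
tcp [0.5491 0.1701 0.1652] xyaw 75.85 tilt z [-2.e-04  0.e+00 -1.e+00]
to go mm (tool) [ 0.7  0.6 85.2] -0.12
0.216 [293.4 236.2] [256.2 218.6]
0.12 [253.7 225.7] [257.1 185.4]
0.036 [219.2 216.7] [257.8 159.4]
-0.03 [192.4 209.6] [258.4 140.8]
```

View pics/a1.png

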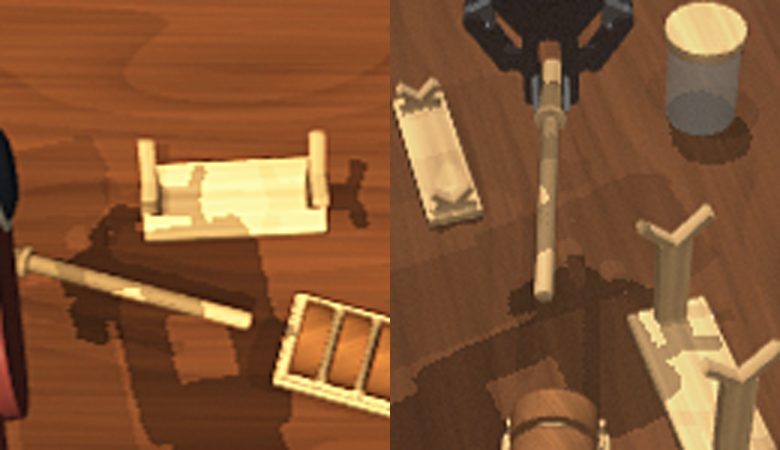

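Tip seen at (293.0,236.7) top and (256,217.7) side, within 1 px of prediction, so the bar is level and true in the grip. In the side view the cradle looks about 3 px right of prediction, so I'll check it before inserting.

Run:
```python
import pickle;from h import *
d=pickle.load(open("f0.pkl","rb"));t=d["top"];s=d["side"]
v=np.array([.2425,.9702,0]);u=np.array([.9702,-.2425,0]);c=np.array([.4769,-.1214,0])
def grid(f,x,y,w,h,k):
    im=cv2.resize(f["image"][y:y+h,x:x+w],None,fx=k,fy=k,interpolation=cv2.INTER_CUBIC)
    def P(p,col):
        q=(proj(f,p)-[x,y]+.5)*k;cv2.circle(im,tuple(int(a) for a in q),2,col,-1)
    for a in(-.041,.041):
        for b in(-.054,.054):
            P(c+u*a+v*b+[0,0,.046],(255,0,0));P(c+u*a+v*b,(0,255,0))
    for y_ in(.044,.02,.012,-.012,-.02,-.044):P(c+v*y_+[0,0,.117],(0,0,255))
    for a in(-.032,.032):P(c+u*a-v*.044+[0,0,.085],(255,255,0))
    P(c-v*.044+[0,0,.107],(255,0,255))
    return im
cv2.imwrite("pics/c2.png",np.hstack([grid(t,290,215,66,66,6),grid(s,225,243,66,80,6)[:396]]))
```

```text
(no output)
```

View pics/c2.png

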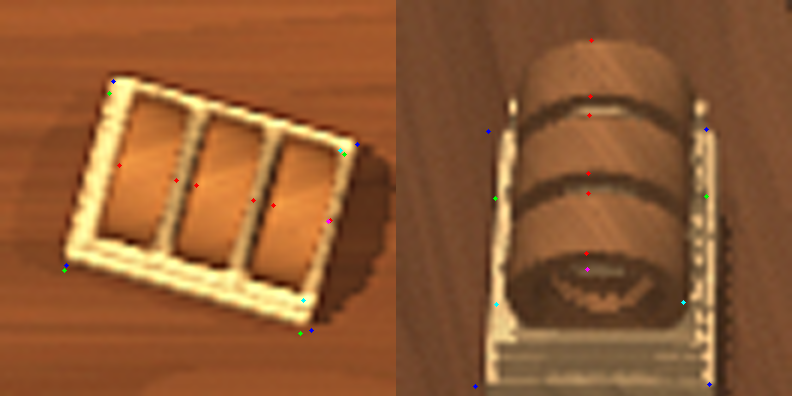

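Seen corners sit about 5/6 px up in the top view and about 9/6 px right in the side view. The cradle is therefore near (0.480,-0.121), and I'll shift by that amount.

Request:
{"api": "servo_tool", "payload": {
  "moves": [
    [[2,3.3,20,0,0,0,0],[0,0,30,0,0,0,0],[0,0,25,0,0,0,0],[0,0,10,0,0,0,0],[0,0,0,0,0,0,0],[-12,0,0,0,0,0,0],[-20,0,0,0,0,0,0],[-15,0,0,0,0,0,0],[0,0,0,0,0,0,0]]
  ]
}}

```text
time: 6.8
tool_pos: [0.5413, 0.1238, 0.0806]
tool_rot: [0.0, 0.79, 0.613, 0.0]
contact_force: [0.1, 0.3, -0.9]
gripper_width: 0.187
grasp_force: 58.5
```

```bash
python3 snap.py a2 225 150 205 160;python3 - <<'E'
from h import *;import pickle
d=pickle.load(open("a2.pkl","rb"));s=d["s"];v=np.array([.2425,.9702,0]);c=np.array([.4797,-.1212,0])
togo(s,c+v*.126+[0,0,.080],75.97)
E
```

```text
6.9 58.51312816143036 [ 0.29975921  0.62317007 -0.40008561]
tcp [0.5416 0.1249 0.0806] xyaw 75.72 tilt z [ 6.e-04  3.e-04 -1.e+00]
to go mm (tool) [-127.8    0.2    0.5] -0.25
```

View pics/a2.png

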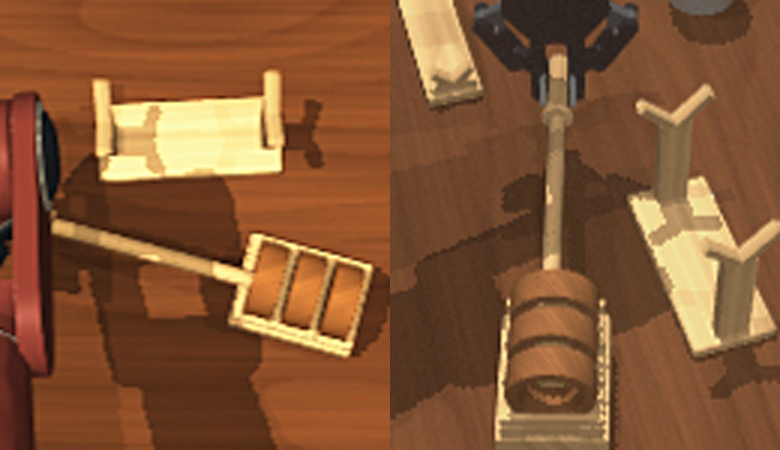

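The tip is entering ring0. In the top crop the bar is at row 277 within 238 to 322, and in the side crop at column 553 within 508 to 602, so it is well centred. I'll push it through.

Request:
{"api": "servo_tool", "payload": {
  "moves": [
    [[-15,0,0,0,0,-0.2,0],[-18,0,0,0,0,0,0],[-18,0,0,0,0,0,0],[-18,0,0,0,0,0,0],[-18,0,0,0,0,0,0],[-18,0,0,0,0,0,0],[-15,0,0,0,0,0,0],[-8,0,0,0,0,0,0],[0,0,0,0,0,0,0],[0,0,0,0,0,0,0]]
  ]
}}

```text
time: 8.15
tool_pos: [0.5105, 0.0014, 0.0803]
tool_rot: [-0.0, 0.788, 0.616, 0.0]
contact_force: [0.1, -0.6, -0.6]
gripper_width: 0.19
grasp_force: 58.5
```

```bash
python3 snap.py a3 250 150 205 160
```

```text
8.25 58.513821959495544 [-0.0615662  -0.35942934 -0.13395564]
```

View pics/a3.png

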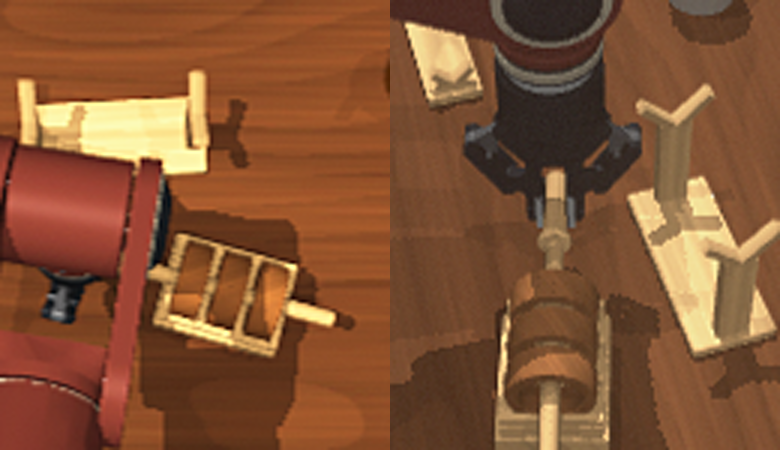

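The bar is through all three rings, with the tip out at (335,318) in the top crop. I'll lift gently.

Request:
{"api": "servo_tool", "payload": {
  "moves": [
    [[0,0,-5,0,0,0,0],[0,0,-8,0,0,0,0],[0,0,-10,0,0,0,0],[0,0,-12,0,0,0,0],[0,0,-15,0,0,0,0],[0,0,-15,0,0,0,0],[0,0,-15,0,0,0,0],[0,0,-15,0,0,0,0],[0,0,-15,0,0,0,0],[0,0,-10,0,0,0,0],[0,0,-5,0,0,0,0],[0,0,0,0,0,0,0]]
  ]
}}

```text
time: 9.75
tool_pos: [0.5104, 0.0011, 0.2054]
tool_rot: [0.0, 0.788, 0.615, 0.0]
contact_force: [1.0, -0.3, -1.5]
gripper_width: 0.19
grasp_force: 58.6
```

```bash
python3 snap.py a4 250 150 205 160
python3 - <<'E'
from h import *;import pickle
d=pickle.load(open("a4.pkl","rb"));s=d["s"];st=np.array([.6207,-.0241,0]);w=np.array([-.0562,.9984,0])
togo(s,st+w*.126+[0,0,.205],93.2)
M=Rm(s["tool_rot"]);g=s["tool_pos"]-.005*M[:,2]
for k in(.216,.158,.126,.094,.036):print(k,(3*(proj(d["top"],g-M[:,0]*k)-[250,150])).round(1),(3*(proj(d["side"],g-M[:,0]*k)-[205,160])+[390,0]).round(1))
E
```

```text
9.85 58.54692220687866 [ 0.4057915   0.56507604 -2.05224393]
tcp [0.51   0.0012 0.2046] xyaw 75.97 tilt z [-1.2e-03  2.0e-04 -1.0e+00]
to go mm (tool) [122.6  76.1  -0.5] -17.23
0.216 [358.3 307.6] [541.5 356.6]
0.158 [282.1 287.8] [543.4 277.4]
0.126 [240.2 277. ] [544.4 236.6]
0.094 [198.5 266.1] [545.4 197.5]
0.036 [123.2 246.6] [547. 131.]
```

View pics/a4.png

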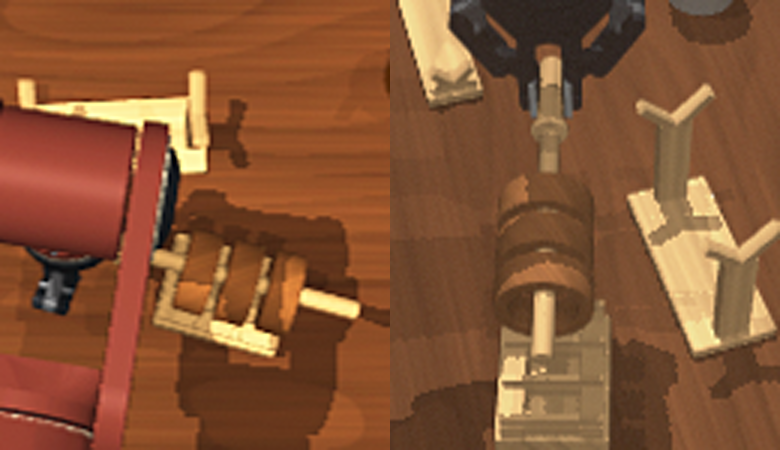

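The bar is level, with the tip at (541,353) against 356.6 predicted, and all three rings hang on it. Next I'll move over the stand, refined to about (0.6225,-0.025) from the prongs.

Request:
{"api": "servo_tool", "payload": {
  "moves": [
    [[5,3,0,0,0,0,0],[10,6,0,0,0,0,0],[15,10,0,0,0,0,0],[18,11.5,0,0,0,0,0],[18,11.5,0,0,0,0,0],[18,11.5,0,0,0,0,0],[16,10,0,0,0,0,0],[12,8,0,0,0,0,0],[7,4.5,0,0,0,0,0],[3,2,0,0,0,0,0],[0,0,0,0,0,0,0]]
  ]
}}

```text
time: 11.22
tool_pos: [0.6156, 0.1004, 0.2053]
tool_rot: [0.0, 0.788, 0.615, -0.0]
contact_force: [-0.5, 0.1, -0.9]
gripper_width: 0.192
grasp_force: 58.6
```

Request:
{"api": "servo_tool", "payload": {
  "moves": [
    [[0,0,0,0,0,-1,0],[0,0,0,0,0,-2,0],[0,0,0,0,0,-3,0],[0,0,0,0,0,-3,0],[0,0,0,0,0,-3,0],[0,0,0,0,0,-3,0],[0,0,0,0,0,-1.5,0],[0,0,0,0,0,-0.7,0],[0,0,0,0,0,0,0],[0,0,0,0,0,0,0]]
  ]
}}

```text
time: 12.48
tool_pos: [0.6156, 0.1006, 0.2053]
tool_rot: [-0.0, 0.687, 0.726, -0.0]
contact_force: [0.2, 0.3, -1.3]
gripper_width: 0.194
grasp_force: 58.6
```

```bash
cat > go.py <<'E'
from h import *;import pickle,sys
d=pickle.load(open(sys.argv[1]+".pkl","rb"));s=d["s"];st=np.array([.6225,-.025,0]);w=np.array([-.0562,.9984,0])
togo(s,st+w*.126+[0,0,.110],93.2)
E
python3 snap.py a5 230 100 230 120;python3 go.py a5
```

```text
12.575 58.560048937797546 [-0.4410606  -1.29823883 -1.76900806]
tcp [0.6156 0.1006 0.2053] xyaw 93.17 tilt z [-0.  0. -1.]
to go mm (tool) [ 0.2 -0.2 95.3] -0.03
```

View pics/a5.png

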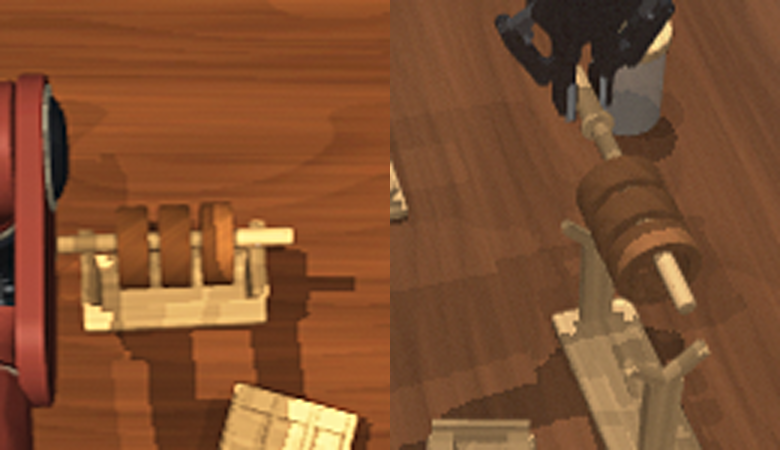

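The rings span columns 116 to 234 in the top crop, between the uprights at about 98 and 257. The margin is smaller on the left, so I'll shift 3 mm toward the tip and lower.

Request:
{"api": "servo_tool", "payload": {
  "moves": [
    [[-3,0,5,0,0,0,0],[0,0,10,0,0,0,0],[0,0,14,0,0,0,0],[0,0,14,0,0,0,0],[0,0,14,0,0,0,0],[0,0,12,0,0,0,0],[0,0,9,0,0,0,0],[0,0,6,0,0,0,0],[0,0,4,0,0,0,0],[0,0,2,0,0,0,0],[0,0,2,0,0,0,0],[0,0,0,0,0,0,0]]
  ]
}}

```text
time: 14.08
tool_pos: [0.616, 0.0976, 0.1138]
tool_rot: [0.0, 0.687, 0.726, 0.0]
contact_force: [-0.2, -0.6, 1.3]
gripper_width: 0.188
grasp_force: 58.8
```

```bash
python3 snap.py a6 230 100 230 120;python3 go.py a6
python3 - <<'E'
import pickle;s=pickle.load(open("a6.pkl","rb"))["s"];print(s["contact_force"],s["ft_torque"])
s=pickle.load(open("a5.pkl","rb"))["s"];print(s["contact_force"],s["ft_torque"])
E
```

```text
14.175 58.787949085235596 [-0.63901257 -0.37604084 -0.06411918]
tcp [0.616  0.0976 0.1138] xyaw 93.18 tilt z [ 6.e-04 -0.e+00 -1.e+00]
to go mm (tool) [ 3.2 -0.4  3.8] -0.02
[-0.63901257 -0.37604084 -0.06411918] [ 0.08302905  0.06887719 -0.07732705]
[-0.4410606  -1.29823883 -1.76900806] [0.1796196  0.02000685 0.03660366]
```

Request:
{"api": "servo_tool", "payload": {
  "moves": [
    [[0,0,1,0,0,0,0],[0,0,1,0,0,0,0],[0,0,0,0,0,0,0],[0,0,0,0,0,0,0]]
  ]
}}

```text
time: 14.68
tool_pos: [0.6162, 0.0977, 0.1124]
tool_rot: [0.0, 0.687, 0.726, 0.0]
contact_force: [-2.9, 1.5, 5.9]
gripper_width: 0.186
grasp_force: 59.4
```

Request:
{"api": "servo_tool", "payload": {
  "moves": [
    [[0,0,1,0,0,0,0],[0,0,0.5,0,0,0,0],[0,0,0,0,0,0,0],[0,0,0,0,0,0,0]]
  ]
}}

```text
time: 15.18
tool_pos: [0.6164, 0.0978, 0.1116]
tool_rot: [0.0, 0.687, 0.726, 0.0]
contact_force: [-4.0, 1.0, 8.1]
gripper_width: 0.19
grasp_force: 59.8
```

The notch is pushing the bar toward -x, so I'll ease that way.

Request:
{"api": "servo_tool", "payload": {
  "moves": [
    [[0,-1,0,0,0,0,0],[0,-1,0,0,0,0,0],[0,0,0,0,0,0,0],[0,0,0,0,0,0,0]]
  ]
}}

```text
time: 15.68
tool_pos: [0.6144, 0.0974, 0.1106]
tool_rot: [0.001, 0.687, 0.726, 0.0]
contact_force: [-1.4, -0.5, 5.9]
gripper_width: 0.184
grasp_force: 59.4
```

Request:
{"api": "servo_tool", "payload": {
  "moves": [
    [[0,-0.5,0,0,0,0,0],[0,0,0,0,0,0,0],[0,0,0,0,0,0,19],[0,0,0,0,0,0,22],[0,0,0,0,0,0,26],[0,0,0,0,0,0,32],[0,0,0,0,0,0,40],[0,0,0,0,0,0,45],[0,0,0,0,0,0,45]]
  ]
}}

```text
time: 16.8
tool_pos: [0.6133, 0.0974, 0.1098]
tool_rot: [0.0, 0.687, 0.726, 0.0]
contact_force: [0.1, 0.6, 0.3]
gripper_width: 0.529
grasp_force: 0.0
```

```bash
python3 snap.py a7 230 100 230 120
python3 - <<'E'
from h import *;import pickle
a,b=[pickle.load(open(n+".pkl","rb")) for n in("a6","a7")];print(b["s"]["tool_pos"],b["s"]["gripper_width"])
# residual in stand zone, tip pixels
for c,(x,y,w,h) in(("top",(250,150,100,70)),("side",(285,150,65,120))):
    D=cv2.absdiff(a[c]["image"],b[c]["image"]).max(2)[y:y+h,x:x+w];r,q=np.nonzero(D>50);print(c,len(r),(q.min()+x,r.min()+y,q.max()+x,r.max()+y) if len(r) else None)
E
```

```text
16.9 0.0 [ 0.36988836  0.17860461 -0.71693212]
[0.61332054 0.09743923 0.10986502] 0.5253715229438783
top 124 (np.int64(252), np.int64(150), np.int64(312), np.int64(219))
side 254 (np.int64(285), np.int64(150), np.int64(331), np.int64(269))
```

Released with no jump. I'll retreat straight up and verify the final state numerically.

Request:
{"api": "servo_tool", "payload": {
  "moves": [
    [[0,0,-8,0,0,0,45],[0,0,-15,0,0,0,45],[0,0,-30,0,0,0,45],[0,0,-45,0,0,0,45],[0,0,-45,0,0,0,45],[45,0,-10,0,0,0,45],[45,0,0,0,0,0,45],[40,0,0,0,0,0,45],[0,0,0,0,0,0,45],[0,0,0,0,0,0,45]]
  ]
}}

```text
time: 18.15
tool_pos: [0.6063, 0.2269, 0.2637]
tool_rot: [0.0, 0.687, 0.726, 0.0]
contact_force: [0.3, -0.6, -0.5]
gripper_width: 0.531
grasp_force: 0.0
```

```bash
python3 snap.py a8 230 100 230 120
python3 - <<'E'
from h import *;import pickle
b=pickle.load(open("a8.pkl","rb"));z=pickle.load(open("f0.pkl","rb"))
st=np.array([.6215,-.025,.115]);w=np.array([-.0562,.9984,0])
# bar mask vs initial: pixels that changed and are light wood
for c in("top","side"):
    im=b[c]["image"];hs=cv2.cvtColor(im,cv2.COLOR_BGR2HSV)
    ch=cv2.absdiff(im,z[c]["image"]).max(2)>50
    m=(ch&(hs[...,2]>140)&(hs[...,0]>12)&(hs[...,0]<35)).astype(np.uint8)
    R_=(slice(150,230),slice(215,345)) if c=="top" else (slice(140,290),slice(260,360))
    k=np.zeros_like(m);k[R_]=m[R_]
    r=(ch&(hs[...,0]<16)&(hs[...,2]>60)&(hs[...,1]>120)).astype(np.uint8)
    for C in cv2.findContours(k,0,1)[0]:
        if cv2.contourArea(C)>8:print(c,cv2.boundingRect(C),[np.round(q,1) for q in cv2.minAreaRect(C)])
    print("pred tip,handle end,collar",[proj(b[c],st+w*q-0*w).round(1).tolist() for q in(-.093,.153,.09)],"axis at ring gaps",[proj(b[c],st+w*q).round(1).tolist() for q in(-.07,0,.07)])
E
```

```text
18.25 0.0 [ 0.42706368 -0.0916398  -0.02756533]
top (227, 177, 99, 33) [array([275.5, 194.4]), array([97.5, 32.1]), np.float64(5.0)]
pred tip,handle end,collar [[325.4, 186.2], [226.4, 190.8], [251.7, 189.7]] axis at ring gaps [[316.1, 186.6], [287.9, 187.9], [259.7, 189.3]]
side (260, 276, 16, 11) [array([267.5, 281. ]), array([10., 15.]), np.float64(90.0)]
side (260, 264, 16, 11) [array([267.5, 269. ]), array([10., 15.]), np.float64(90.0)]
side (260, 260, 15, 3) [array([267., 261.]), array([ 2., 14.]), np.float64(90.0)]
side (322, 245, 6, 6) [array([324.4, 247.8]), array([4.5, 4.5]), np.float64(63.4)]
side (316, 234, 8, 9) [array([319.3, 237.6]), array([9.4, 5.4]), np.float64(63.4)]
side (306, 223, 15, 9) [array([313., 227.]), array([ 8., 14.]), np.float64(90.0)]
side (284, 223, 31, 54) [array([302.1, 247.9]), array([56.5, 15.8]), np.float64(66.4)]
side (298, 189, 14, 12) [array([305.1, 194.4]), array([ 9.2, 13.5]), np.float64(79.7)]
side (287, 172, 14, 18) [array([292.3, 181. ]), array([19.9,  5.6]), np.float64(58.0)]
pred tip,handle end,collar [[325.1, 250.9], [288.1, 173.1], [296.7, 191.1]] axis at ring gaps [[321.1, 242.7], [309.9, 218.9], [299.5, 197.0]]
```

```bash
python3 -c "
from plant import manip
print(manip.job_done())"
```

```text
the job is handed in; nothing more can be done
None
```

The bar, with the three rings hanging on it, now rests in both notches of the display stand, and I handed the job in at about 18 s of the 59 s allowed. After release, the camera measurements put both bar ends within about 1 px of their predicted positions; I last saw the rings between the uprights just before lowering, and did not re-measure them afterwards. The hand-in call returned no verdict.

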